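# Shut and bolt the scrap box

## Robot

A 7-joint arm with a two-finger parallel gripper is mounted at the origin on a cart in front of the work surface, level with it; the furniture and walls round the work are solid. World frame = base frame: x ahead of the robot, y to its left, z up, the work surface at z = 0. Lengths are in m, angles in rad, forces in N, time in s.
With the tool pointing down it reaches from about 0.4 to 0.9 m from the base axis. Payload 5.6 kg.
Tool frame: the origin (TCP) lies midway between the tips of the shut fingers; the grasp point (between the pads) lies 19 mm behind it; z points along the fingers, y is the line along which they close (so a half turn about z gives the same grasp; the last joint's range is limited). The gripper opens to 92 mm and grips with 3 to 60 N. Pads are 20 mm wide; open, the fingers measure 128 mm over their backs; the gripper's body (75 mm by 189 mm) begins 69 mm behind the grasp point.
Start: joints at [1.267, 0.468, -0.012, 1.603, 0.006, 1.071, -0.056], TCP at [0.168, -0.628, 0.185] pointing down, gripper open.
Joint ranges: [-2.53, 2.53], [-0.31, 2.02], [-1.57, 1.55], [0.28, 2.44], [-1.29, 4.43], [0.15, 1.84], [-2.92, 2.92]. Speed limits (rad/s): [2.57, 2.57, 3.14, 3.14, 3.14, 3.14, 3.14].

## Interface

Orientations are given as a 3x3 rotation matrix whose columns are the frame's x, y, z axes.
In Python, from station import env, effector, solver, viewer, workorder, search_frame, tip_of gives the robot as it stands. Calls block until the motion is done:
- env.reach(position, orientation): joint-space move of the TCP to a pose.
- env.movel(position, frame=None, rate=0.15): straight line of the TCP; frame=None keeps the orientation; rate is the mean speed in m/s.
- env.goto_joints(angles): joint-space move.
- effector.release() and effector.grasp(squeeze=None): open the fingers fully, or close them until they stop; squeeze is the grip in N (None keeps the last).
- env.pause(seconds).
- solver.inverse_kinematics(position, orientation): joint angles nearest the present ones, or None.
- env.sense(): the state.
- viewer.read_camera(name): name is "side" or "top"; returns (picture, depth): 384x512x3 uint8, red, green, blue; 384x512 float32, m along the optical axis (not along the pixel's ray), 0 where there is no reading.
- viewer.camera_info(name): a dict with "intrinsics" (3x3 intrinsics, pixels), "dist_coeffs" ([k1, k2, p1, p2, k3] as OpenCV has them; the pictures are not rectified), "eye" and "rotation" of the camera in the world. Camera axes: x right, y up, looking along -z (the intrinsics and any distortion apply to the point x, -y, -z); pixel columns grow to the right and rows downward; lengths in m; the calibration is good to about 2 mm. A picture is of the moment at which its call begins. camera_info takes no time and is no camera call.
A pose or a line that the arm cannot do raises env.PlanningError and nothing moves.
- workorder.finish_job(): hands the job in; it is judged then, once.
Trained networks look in the newest picture that a camera, given by its name, has taken for a name from the list of things; names that differ only in an ending like _2 or _b are one class to them, and where a whole thing is asked for, a point or a joint stands for the part that bears it (a point fixed in the world has none). Each returns a list of dicts, best first, with "score" (0 to 1); they miss things now and then, are a little off and sometimes report something else, mostly with a low value. They report only what shows in the picture. A call takes as long as a camera call.
- search_frame(camera, name): "at" ([x, y, z] in m, in world coordinates, good to about 4 mm: the middle of the surface that is visible of it).
- tip_of(camera, name): "at" ([x, y, z] in m, in world coordinates, good to about 4 mm: a listed point, or the origin of a listed thing).
The state is a dict: "t": time; "joint_positions": joint angles; "joint_velocities": joint speeds; "tau": joint torques, N m; "ee_pos": TCP position; "tcp_rot": TCP orientation; "wrist_force": force on the tool from outside, world axes, zero at the start; "moment": the same for the moment, N m; "gripper_width": finger opening in m; "grasp_force": force on a finger pad.
Only numpy, scipy, OpenCV 4.12 (cv2) and the standard library are available. Lean on these libraries where they do the work, as an engineer would, in place of code of your own. Each camera call takes 0.05 s, during which the arm holds its last target. There are 200 camera calls.

## Task

Shut and bolt the dark grey steel scrap box: press its lid fully down, then push the bolt's knob along the slot until the bolt has gone through the staple on the lid as far as it goes, and push the knob over towards the front, right down into the short leg of the slot, so that the bolt cannot slide back. Do it all by pushing with the fingertips or the outside of the fingers: do not take the knob or the lid between the fingers or lift the lid from below, and leave the side cutters, the steel block and the matchbox beside the box where they lie.

Things in the scene. Friction and masses are not known exactly. Their poses are not given: they have to be found in the camera images.
- scrap_box: Dark grey sheet-steel box standing fast on the bench, 150 (x) x 270 (y) x 75 mm (z), label holder on its front. Origin: centre of its underside; x to the back, y along its length, to the left seen from the front, z up; its front faces the robot within 0.35 rad. The lid closes its right half (y = -135 to +3); the left half is a fixed deck, top at z = 75, that carries the bolt.
- lid (a joint): Lid angle, rad. 0 = shut (its stop), grows as it opens up and back; it starts 0.55 to 0.95 open. Hinge axis parallel to box y at x = 77, z = 74 mm in the box frame. A friction hinge: the lid stays where it is left; 1 to 3 N at the front edge move it down.
- lid_front (a point): Point on the lid's outer face where it can be pressed, 132 mm from the hinge axis, 20 mm from the front edge, at y = -66 in the box frame; when shut at x = -55, y = -66, z = 75. z axis: out of the lid's outer face. The lid is 138 mm wide (box y from -135 to +3).
- staple (a point): Centre of the eye of the steel staple on the lid's left edge, which stands 28 mm above the lid, 25 x 13 mm. With the lid shut it is in line with the bolt (box frame x = -25, y = -17, z = 91), whose rod (14 mm diameter) goes through it.
- bolt (a joint): Slide of the bolt, m. 0 = drawn fully back (to box +y); grows as it slides to the right (box -y), through the staple; 0.046 = thrown fully, pin at the end of the long leg. Starts between 0 and 0.012. Friction about 2 N; it stays where it is left. Held by the slot as soon as the knob is turned down.
- handle (a joint): Roll of the bolt's pin with its knob about the bolt axis, rad. 0 = upright, in the long leg (0.1 free play, 0.2 if pushed sideways hard); grows as the knob tips to the front (box -x), which the slot allows only once the bolt is thrown past 0.042 m; 1.05 = fully down, end of the short leg. About 1 N at the knob turns it; it stays where it is left.
- knob (a point): Centre of the steel ball knob, 18 mm diameter, on an 8 mm pin, 45 mm from the bolt axis. Upright it is at x = -25, z = 136 mm and y = 95 minus the slide in the box frame; fully down at x = -64, z = 113. Between the tube's top (z = 103) and the knob's underside 24 mm of pin are free.
- side_cutter: Side cutters with black grips, 57 x 94 x 16 mm, lying behind the box; leave alone.
- doming_block: Dark steel doming block, a 50 mm cube with hollows, behind the box; leave alone.
- matchbox: Matchbox 36 x 52 x 14 mm, lying to the right of the box; leave alone.
- slot_corner (a point): Corner of the L-shaped slot, on top of the bolt's tube: a steel tube of 24 mm diameter along box y, axis at x = -25, z = 91, from y = 15 to 112 mm (box frame). The slot's long leg runs 46 mm along the tube's top to this corner (y = 49); the short leg goes on from here round the front (-x side) of the tube. Axes as the box's.

How it is judged:
On the way, in this order (a step that is already met when the one before it is completed fails the run):
1. the lid is shut, the bolt still drawn back (value of joint lid below 0.03 rad and value of joint bolt below 0.03 m), for 0.2 s.
2. the lid still shut, the bolt is pushed through the staple to the end of the long leg (value of joint lid below 0.03 rad and value of joint bolt above 0.041 m), for 0.05 s.
3. the knob is pushed down into the short leg (value of joint bolt above 0.041 m and value of joint handle above 0.9 rad), for 0.2 s.
At the end, for the whole second after the job is handed in: The lid is shut (within 0.03 rad), the bolt is through the staple (slide over 41 of 46 mm) and its knob lies down in the short leg (roll over 0.9 of 1.05 rad), all at rest (all of step 3 and value of joint lid below 0.03 rad and angular speed of lid below 0.05 rad/s); the robot touches nothing.
It fails at once if the lid is swung further open than it ever starts (value of joint lid above 1.05 rad).
It fails at once if the knob is taken between the fingers (distance between knob and the grasp point below 0.013 m and contact force between the fingers and handle above 1 N).
It fails at once if the lid is taken between the fingers or hooked from below (z of the grasp point in the frame of lid_front below 0.006 m and contact force between the fingers and lid above 1 N).
It fails at once if the side cutters, the doming block or the matchbox are moved or lifted by more than 20 mm (distance of any of side_cutter, doming_block, matchbox from where it was at the start of the episode above 0.02 m).
It also fails if it takes over 51 s, if anything falls off the work surface, if the arm or the gripper's body presses on something with over 40 N, if the wrist force passes 120 N, or if a joint passes its speed limit or range.

## Working session

There is one attempt and no reset: what is moved stays moved. The work goes in short steps, each a Python script; the robot and the scene stay as the last script left them, time stands still between calls to the robot, and variables do not carry over. Pictures are saved under pics/ and viewed, at most 10 in all, crops included, and the job is handed in when it is done.

```bash
mkdir -p pics; ls; python3 - <<'E'
from station import env, effector, solver, viewer, search_frame, tip_of
import cv2
for c in ("side","top"):
    p,d=viewer.read_camera(c); cv2.imwrite(f"pics/{c}0.png",p[:,:,::-1])
    i=viewer.camera_info(c); print(c,i["eye"],i["rotation"])
    for n in ("scrap_box","lid_front","staple","knob","slot_corner"):
        print(n,[(r["at"],round(r["score"],2)) for r in tip_of(c,n)[:2]])
print(env.sense()["t"])
E
```

```text
pics
side [0.26606398 0.34033095 0.84204126] [[-6.75983456e-01  6.30527436e-01 -3.81420398e-01]
 [-7.36916791e-01 -5.78465019e-01  3.49759725e-01]
 [-1.05254693e-04  5.17506883e-01  8.55679037e-01]]
scrap_box [([0.609, 0.0608, 0.0021], 0.87), ([0.7342, -0.0314, 0.0007], 0.35)]
lid_front [([0.5858, -0.0001, 0.175], 0.69)]
staple [([0.6312, 0.0356, 0.1636], 0.91), ([0.7366, -0.033, 0.002], 0.6)]
knob [([0.6061, 0.1481, 0.1325], 0.47)]
slot_corner [([0.5959, 0.1104, 0.0999], 0.6)]
top [0.50580775 0.03053826 0.95336507] [[ 0.01497395  0.99222839 -0.12352569]
 [-0.99979021  0.01313105 -0.01571983]
 [-0.01397563  0.12373516  0.99221686]]
scrap_box [([0.6097, 0.0544, 0.0011], 0.8)]
lid_front [([0.5838, -0.0035, 0.1762], 0.68)]
staple [([0.6288, 0.0353, 0.1631], 0.86)]
knob [([0.6048, 0.1508, 0.1355], 0.42)]
slot_corner [([0.6031, 0.1164, 0.1061], 0.68)]
0.6
```

View pics/side0.png

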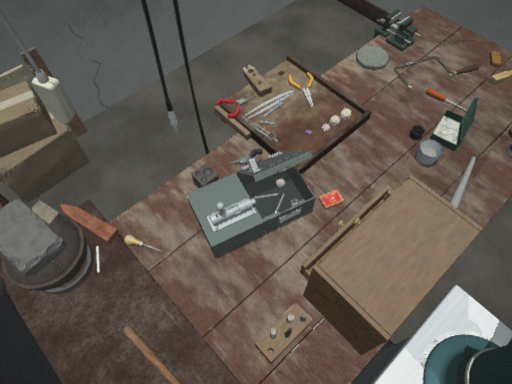

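View pics/top0.png

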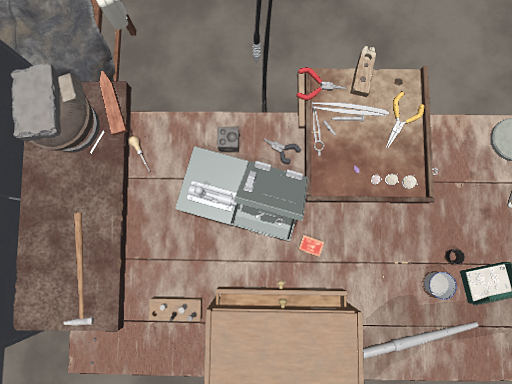

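Side view: box centre at about (250,205), lid open about 0.7 rad, knob at (280,182) in the picture probably a staple part. Top view: box corners at (195,148), (310,170), (292,240), (178,208), matchbox at (312,245), and a cabinet in front of it (bottom centre). Next I fit the box pose from depth.

```bash
cat > h.py <<'E'
from station import env, effector, solver, viewer, search_frame, tip_of, workorder
import cv2, numpy as np
def cloud(c):
    p,d=viewer.read_camera(c); i=viewer.camera_info(c)
    K=np.array(i["intrinsics"]); v,u=np.nonzero(d>0)
    n=cv2.undistortPoints(np.stack([u,v],1).astype(np.float64)[:,None],K,np.array(i["dist_coeffs"]))[:,0]
    z=d[v,u][:,None]
    P=np.hstack([n[:,:1],-n[:,1:],-np.ones_like(z)])*z@np.array(i["rotation"]).T+np.array(i["eye"])
    return p,P,p[v,u]
E
python3 - <<'E'
from h import *
for c in ("top","side"):
    p,P,C=cloud(c)
    m=(abs(P[:,0]-.61)<.17)&(abs(P[:,1]-.055)<.2)
    Q=P[m]
    s=Q[(Q[:,2]>.069)&(Q[:,2]<.081)]
    r=cv2.minAreaRect(s[:,:2].astype(np.float32)*1000); print(c,"rim/deck",r,len(s), np.median(s[:,2]))
    print(cv2.boxPoints(r).round())
    w=Q[(Q[:,2]>.117)&(Q[:,1]>.09)]; print("knob",len(w),w.mean(0) if len(w) else 0, w.max(0) if len(w) else 0)
    cab=P[(P[:,0]>.1)&(P[:,0]<.5)&(abs(P[:,1]-.03)<.2)&(P[:,2]>.1)]
    print("cab",np.percentile(cab,[1,99],0).round(3))
    cv2.imwrite(f"pics/{c}crop.png",cv2.resize(p[130:270,170:350] if c=="top" else p[130:270,170:350],None,fx=4,fy=4,interpolation=cv2.INTER_CUBIC)[:,:,::-1])
    rest=P[(P[:,2]>.2)&(P[:,0]>.3)&(P[:,0]<1.0)&(abs(P[:,1])<.4)]; print("high",len(rest), np.percentile(rest,[1,50,99],0).round(2) if len(rest) else 0)
E
```

```text
top rim/deck ((611.2332763671875, 60.38493347167969), (273.36724853515625, 157.20208740234375), 75.20136260986328) 3423 0.07391070986908777
[[500. -52.]
 [652. -92.]
 [722. 172.]
 [570. 213.]]
knob 57 [0.60536808 0.14894157 0.14031669] [0.61490446 0.1579494  0.14518864]
cab [[ 0.237 -0.167  0.107]
 [ 0.401  0.117  0.191]]
high 881 [[0.87 0.01 0.2 ]
 [0.88 0.27 0.33]
 [0.99 0.29 0.4 ]]
side rim/deck ((609.0823974609375, 59.17462921142578), (272.88671875, 156.7566680908203), 75.17189025878906) 2910 0.0742242552515911
[[498. -53.]
 [650. -93.]
 [720. 171.]
 [568. 211.]]
knob 59 [0.60311865 0.14993664 0.13911849] [0.61244559 0.15734096 0.14609707]
cab [[ 0.202 -0.166  0.105]
 [ 0.396  0.119  0.192]]
high 2216 [[0.86 0.01 0.21]
 [0.89 0.28 0.35]
 [0.99 0.3  0.5 ]]
```

View pics/sidecrop.png

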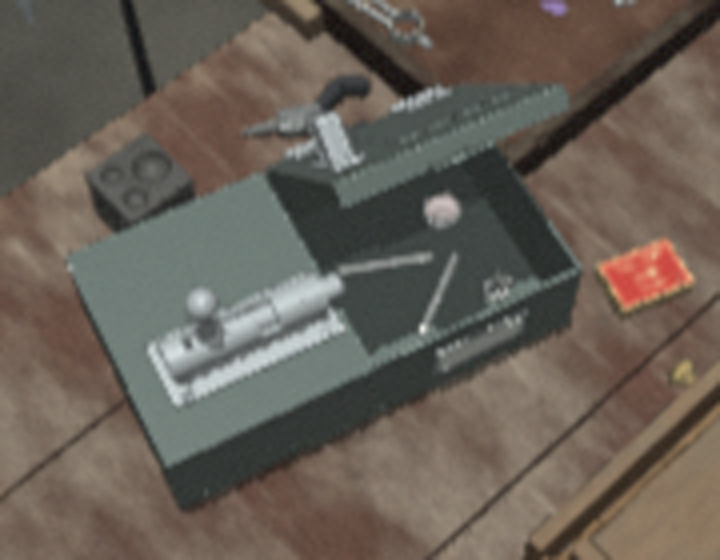

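The crop shows the lid open, the staple at its left edge, the knob upright at (200,303) near the drawn-back end of the slot, and the matchbox clear to the right. The fit gives a yaw of about -0.259, an origin of about (0.609, 0.059), the lid at about 0.876 rad, and the bolt slid about 9 mm. I'll press the lid shut with the fingers closed.

```bash
cat >> h.py <<'E'
psi=-0.259; O=np.array([.609,.059,0])
B=np.array([[np.cos(psi),-np.sin(psi),0],[np.sin(psi),np.cos(psi),0],[0,0,1.]])
W=lambda x,y,z: O+B@np.array([x,y,z])/1000
bx=lambda w: (B.T@(np.array(w)-O)*1000).round(1)
def F(): return B.T@np.array(env.sense()["wrist_force"])
R=np.stack([-B[:,0],B[:,1],[0,0,-1]],1)   # tool y along box y, pointing down
def rep(s=""):
    e=env.sense(); print(s,round(e["t"],2),"tcp",bx(e["ee_pos"]),"F",F().round(1))
E
python3 - <<'E'
from h import *
effector.grasp()
e=env.sense(); print(e["gripper_width"])
env.movel([.168,-.628,.36],rate=.3)
T=W(23,-66,330)
for Rr in (R,R@np.diag([-1,-1,1])):
    q=solver.inverse_kinematics(T,Rr); print(q)
q0=np.array(e["joint_positions"]); 
c=[(np.abs(np.array(q)-q0).max(),i) for i,q in enumerate([solver.inverse_kinematics(T,r) for r in (R,R@np.diag([-1,-1,1]))]) if q is not None]
i=min(c)[1]; print("use",i)
open("flip","w").write(str(i))
Rr=[R,R@np.diag([-1,-1,1])][i]
env.reach(T,Rr); rep("above")
env.movel(W(23,-66,196),rate=.15); rep("near")
for th in np.arange(.95,-.041,-.09):
    P=(77-130*np.cos(th)+10, 74+130*np.sin(th))
    env.movel(W(P[0],-66,P[1]),rate=.1); rep(f"{th:.2f}")
    if F()[2]>20: break
E
```

```text
0.0006164370654241794
[ 0.54119512  0.42142973 -0.80646564  1.47145471  0.30556511  1.37841281
  1.03205068]
[ 0.44387104  0.3826683  -0.65529843  1.47767869  0.23481252  1.36074152
 -2.05516812]
use 0
above 5.47 tcp [ 23.4 -67.2 329.9] F [ 0.1 -1.  -0.2]
near 6.52 tcp [ 23.6 -65.6 197. ] F [0.  0.5 0. ]
0.95 6.87 tcp [ 11.5 -66.  180.3] F [ 0.3 -0.5  0.3]
0.86 7.13 tcp [  2.3 -66.  172.9] F [-0.4 -0.5 -0.1]
0.77 7.4 tcp [ -6.3 -66.  164.6] F [-0.6 -0.   0.2]
0.68 7.67 tcp [-14.1 -66.1 155.8] F [-1.1  0.4  0.5]
0.59 7.93 tcp [-21.3 -66.1 146.1] F [ 0.7 -0.4  0.7]
0.50 8.2 tcp [-27.5 -66.1 136. ] F [-0.4 -1.   1.5]
0.41 8.47 tcp [-32.6 -66.2 125.5] F [-0.5 -0.3  0.4]
0.32 8.73 tcp [-36.9 -66.2 114.5] F [-0.5 -0.   0.5]
0.23 9.0 tcp [-40.  -66.2 103.3] F [ 0.2 -0.6  0.1]
0.14 9.27 tcp [-42.1 -66.1  91.8] F [ 0.1 -0.1  0. ]
0.05 9.53 tcp [-43.2 -66.1  80.2] F [-0.6  0.2  0.3]
-0.04 9.8 tcp [-43.3 -66.2  68.4] F [ 0.4 -0.   0.4]
```

```bash
python3 - <<'E'
from h import *
env.pause(.2); rep()
p,P,C=cloud("side"); cv2.imwrite("pics/s1.png",cv2.resize(p[90:290,150:390],None,fx=3,fy=3)[:,:,::-1])
for n in ("lid_front","staple","knob"): print(n,[(bx(r["at"]),round(r["score"],2)) for r in tip_of("side",n)[:2]])
E
```

```text
10.0 tcp [-42.6 -65.9  69.1] F [-0.3  0.  -1.1]
lid_front [(array([-51.9, -67. ,  94.8]), 0.9)]
staple [(array([-18.3, -14.4, 107.6]), 0.93), (array([ -70.3, -193. ,   -0.9]), 0.49)]
knob [(array([-24.7,  87.8, 134.1]), 0.64), (array([-1.7,  3.6,  0.2]), 0.32)]
```

View pics/s1.png

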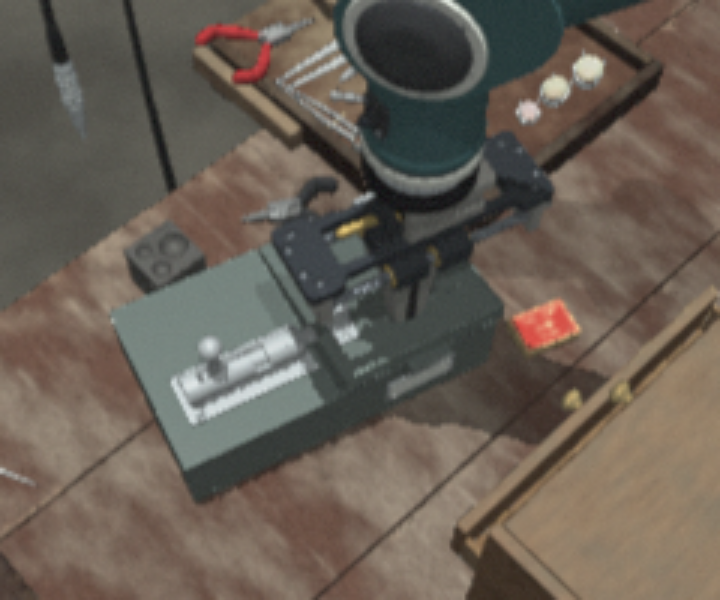

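The crop shows the lid nearly shut with the fingertip on it at about (412,315), and the knob still upright at (208,347). The lid is about 0.15 rad open although the reported TCP is below its surface, so I'll check the tip against depth.

```bash
python3 - <<'E'
from h import *
for c in ("side","top"):
    p,P,C=cloud(c); i=viewer.camera_info(c)
    L=(P-O)@B*1000
    # lid points: fit slope
    s=L[(L[:,1]<-95)&(L[:,1]>-128)&(L[:,0]>-70)&(L[:,0]<60)&(L[:,2]>60)&(L[:,2]<130)]
    if len(s)>20:
        a=np.polyfit(s[:,0],s[:,2],1); print(c,"lid slope",a,len(s))
    s=L[(abs(L[:,1]+66)<30)&(L[:,0]<10)&(L[:,0]>-80)&(L[:,2]>100)&(L[:,2]<150)]
    for z in range(75,160,8):
        k=L[(abs(L[:,1]+66)<26)&(L[:,0]<5)&(L[:,0]>-85)&(abs(L[:,2]-z)<4)]
        if len(k): print(z,len(k),np.percentile(k,[2,50,98],0).round(0)[:,:2].tolist())
    # reproject reported tcp
    t=np.array(env.sense()["ee_pos"]); pc=np.array(i["rotation"]).T@(t-np.array(i["eye"])); pc*=[1,-1,-1]
    print("tcp px",cv2.projectPoints(pc[None],np.zeros(3),np.zeros(3),np.array(i["intrinsics"]),np.array(i["dist_coeffs"]))[0].ravel())
E
```

```text
side lid slope [-0.14956065 86.74453693] 205
75 4 [[-78.0, -48.0], [-76.0, -45.0], [-75.0, -41.0]]
83 46 [[-84.0, -89.0], [-79.0, -58.0], [4.0, -41.0]]
91 210 [[-84.0, -90.0], [-49.0, -54.0], [-0.0, -40.0]]
99 196 [[-78.0, -91.0], [-68.0, -65.0], [-51.0, -41.0]]
107 21 [[-55.0, -77.0], [-54.0, -62.0], [-40.0, -52.0]]
115 24 [[-55.0, -79.0], [-54.0, -60.0], [-39.0, -52.0]]
123 25 [[-55.0, -77.0], [-54.0, -61.0], [-42.0, -51.0]]
131 26 [[-55.0, -78.0], [-54.0, -60.0], [-40.0, -50.0]]
139 24 [[-56.0, -80.0], [-54.0, -62.0], [-43.0, -49.0]]
147 22 [[-56.0, -80.0], [-55.0, -63.0], [-48.0, -49.0]]
155 4 [[-55.0, -81.0], [-55.0, -80.0], [-54.0, -78.0]]
tcp px [283.25492984 198.48924358]
tcp px [264.37938655 218.81070041]
```

```bash
cat >> h.py <<'E'
def lid(c="side"):
    p,P,C=cloud(c); L=(P-O)@B*1000
    s=L[(L[:,1]<-95)&(L[:,1]>-128)&(L[:,0]>-65)&(L[:,0]<60)&(L[:,2]>60)&(L[:,2]<130)]
    return np.polyfit(s[:,0],s[:,2],1).round(3) if len(s)>20 else None
E
python3 - <<'E'
from h import *
print(np.mean([F() for _ in range(5)],0).round(2))
for k in range(8):
    env.movel(W(-43,-66,65-4*k),rate=.05); rep(); 
    if k%2: print(lid())
    if F()[2]>8: break
print(lid())
E
```

```text
[-0.79  0.06  0.03]
 10.55 tcp [-43.2 -66.1  64.7] F [-0.3  0.2  0.2]
 10.8 tcp [-43.2 -66.1  60.7] F [ 0.5 -0.7  0.7]
[-0.092 83.794]
 11.1 tcp [-43.2 -66.1  56.7] F [0.2 0.1 0.3]
 11.35 tcp [-43.2 -66.1  52.7] F [-0.   0.3 -0.5]
[-4.8000e-02  7.8368e+01]
 11.65 tcp [-43.2 -66.1  48.7] F [-0.2  0.6 -0.6]
 11.9 tcp [-42.5 -65.8  45.8] F [-2.1  0.   7.3]
[1.7000e-02 7.5215e+01]
 12.2 tcp [-42.3 -65.8  45.4] F [-11.5  -5.4  38.8]
[3.9000e-02 7.6005e+01]
```

The lid followed down to shut, with solid contact at a reported z of 45. The tip therefore sits about 29 mm above the reported TCP. I'll lift off and check this in free air.

```bash
python3 - <<'E'
from h import *
env.movel(W(-43,-66,105),rate=.15); rep(); print("lid",lid())
for c in ("side","top"):
    p,P,C=cloud(c); L=(P-O)@B*1000
    for z in range(84,190,8):
        k=L[(abs(L[:,1]+66)<35)&(L[:,0]<5)&(L[:,0]>-95)&(abs(L[:,2]-z)<4)]
        if len(k): print(c,z,len(k),np.percentile(k,[2,50,98],0).round(0)[:,:2].tolist())
    if c=="side": cv2.imwrite("pics/s2.png",cv2.resize(p[90:270,170:380],None,fx=3.5,fy=3.3)[:,:,::-1])
    for n in ("lid_front","staple","knob"): print(n,[(bx(r["at"]),round(r["score"],2)) for r in tip_of(c,n)[:1]])
E
```

```text
12.82 tcp [-43.4 -66.5 104.2] F [ 0.2 -0.7 -0.7]
lid [-1.0000e-03  7.4308e+01]
side 132 7 [[-56.0, -75.0], [-55.0, -67.0], [-54.0, -60.0]]
side 140 23 [[-56.0, -80.0], [-55.0, -62.0], [-39.0, -53.0]]
side 148 25 [[-56.0, -78.0], [-55.0, -61.0], [-42.0, -52.0]]
side 156 27 [[-56.0, -78.0], [-55.0, -63.0], [-40.0, -51.0]]
side 164 29 [[-56.0, -80.0], [-55.0, -61.0], [-41.0, -51.0]]
side 172 29 [[-56.0, -81.0], [-55.0, -61.0], [-43.0, -50.0]]
side 180 32 [[-56.0, -81.0], [-55.0, -63.0], [-44.0, -49.0]]
side 188 13 [[-57.0, -83.0], [-55.0, -71.0], [-48.0, -49.0]]
lid_front [(array([-56.1, -69.2,  77.3]), 0.87)]
staple [(array([-22.2, -17.7,  90.5]), 0.68)]
knob [(array([-24.3,  84.5, 134.8]), 0.41)]
lid_front []
staple []
knob [(array([-23.8,  87.6, 133.7]), 0.49)]
```

View pics/s2.png

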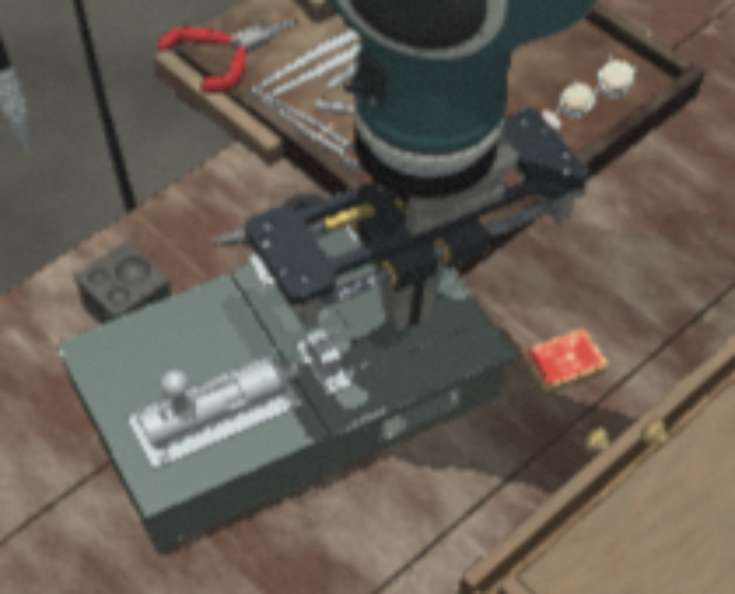

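Confirmed: the lid is shut, and the tips are at a true z of about 133 for a reported 104, so I correct by 29 mm. The knob (crop 175,380) is still upright at the drawn-back end. Next I push the bolt.

```bash
cat >> h.py <<'E'
D=29.
def M(x,y,z,rate=.15): env.movel(W(x,y,z-D),rate=rate)
E
python3 - <<'E'
from h import *
M(-40,-60,190,.25); M(-25,140,190,.25); M(-25,140,114); rep("down")
M(-25,118,114,.1); rep()
y=118
while y>66:
    y-=4 if y>84 else 2
    M(-25,y,114,.06); f=F()
    if y<=90: rep(y)
    if abs(f[1])>10 or np.abs(f).max()>20: rep("stop"); break
for c in ("side","top"): print([(bx(r["at"]),round(r["score"],2)) for r in (viewer.read_camera(c),tip_of(c,"knob"))[1][:1]])
E
```

```text
down 15.26 tcp [-24.5 140.   85.7] F [-0.4 -0.4  0.1]
 15.62 tcp [-24.2 117.4  85.8] F [-1.   0.7 -0.5]
90 17.38 tcp [-24.9  89.5  85. ] F [-0.7  1.   0.3]
86 17.62 tcp [-25.   85.5  85. ] F [-0.2  0.7  0.7]
82 17.88 tcp [-24.9  81.5  85. ] F [-1.2  0.2  0.2]
80 18.12 tcp [-25.   79.9  85. ] F [ 0.2  2.6 -0.2]
78 18.38 tcp [-25.   77.8  85. ] F [ 0.2  1.5 -0.3]
76 18.62 tcp [-25.   75.8  85. ] F [-0.1  1.7 -0.3]
74 18.88 tcp [-25.   73.7  85. ] F [-0.3  2.2 -0. ]
72 19.12 tcp [-25.   72.6  85.1] F [-0.4  3.  -0.9]
70 19.38 tcp [-25.2  72.5  85.2] F [ 1.4  7.4 -2.9]
68 19.62 tcp [-25.3  72.4  85.4] F [ 1.6 11.  -3.2]
stop 19.62 tcp [-25.3  72.4  85.4] F [ 1.6 11.  -3.2]
[(array([-26.1,  49.6, 135. ]), 0.38)]
[]
```

Bolt thrown, with the knob at y≈49.6 and a firm stop at the end of the long leg. Now I tip the knob to the front.

```bash
python3 - <<'E'
from h import *
M(-25,80,114); M(-25,80,175,.2); M(18,52,175,.2); M(18,52,109); rep("down")
x=0; M(0,52,109,.1)
while x>-52:
    x-=3; M(x,52,109,.06); f=F(); rep(x)
    if np.abs(f).max()>12: rep("stop"); break
for c in ("side","top"): print([(bx(r["at"]),round(r["score"],2)) for r in (viewer.read_camera(c),tip_of(c,"knob"))[1][:1]])
E
```

```text
down 21.53 tcp [17.8 52.9 80.4] F [0.5 0.4 1. ]
-3 22.12 tcp [-2.7 52.  80.2] F [-0.1  0.4  0.4]
-6 22.37 tcp [-6.1 52.  80. ] F [ 0.   0.4 -0.2]
-9 22.62 tcp [-9.2 52.1 80. ] F [-0.3 -0.3 -0.2]
-12 22.87 tcp [-12.3  52.   80. ] F [-0.2  0.7 -0.7]
-15 23.12 tcp [-15.2  52.   80. ] F [ 0.9 -0.1  0.6]
-18 23.37 tcp [-18.2  51.9  80. ] F [-0.1  0.2  0.3]
-21 23.62 tcp [-21.3  52.   80. ] F [-0.  -0.2 -0.1]
-24 23.87 tcp [-24.4  52.1  80. ] F [-0.5 -0.   0.3]
-27 24.12 tcp [-27.4  52.1  80. ] F [-1.5 -1.1 -0.8]
-30 24.37 tcp [-30.3  52.   80. ] F [0.  0.2 0.1]
-33 24.62 tcp [-33.3  52.1  80. ] F [-0.6 -0.8 -0.1]
-36 24.87 tcp [-36.3  52.   80. ] F [-0.1  0.9  0.2]
-39 25.12 tcp [-39.1  52.   80.1] F [-0.7 -0.2  0.7]
-42 25.37 tcp [-40.8  52.   80.6] F [ 4.  -0.4  1.7]
-45 25.62 tcp [-42.3  52.2  81.2] F [ 6.3 -0.2  3.6]
-48 25.87 tcp [-43.7  52.3  81.8] F [9.  0.8 4.8]
-51 26.12 tcp [-45.2  52.5  82.5] F [11.2 -0.8  6. ]
-54 26.37 tcp [-45.8  52.5  82.8] F [16.3  0.6  2.4]
stop 26.37 tcp [-45.8  52.5  82.8] F [16.3  0.6  2.4]
[(array([-61.6,  49.8, 110.2]), 0.37)]
[]
```

```bash
python3 - <<'E'
from h import *
M(-30,52,112); M(-30,52,160,.2); M(-58,52,160); M(-58,52,128,.1); z=128
while z>110:
    z-=2; M(-58,52,z,.05); f=F()
    if np.abs(f).max()>10: break
rep(z)
M(-58,52,200,.2); M(-10,-150,330,.3); rep("clear")
for c in ("side","top"):
    p,_=viewer.read_camera(c)
    for n in ("knob","lid_front","matchbox"): print(c,n,[(bx(r["at"]),round(r["score"],2)) for r in tip_of(c,n)[:1]])
    print("lid",lid(c))
    if c=="side": cv2.imwrite("pics/s3.png",cv2.resize(p[130:270,170:350],None,fx=4,fy=4,interpolation=cv2.INTER_CUBIC)[:,:,::-1])
E
```

```text
118 29.32 tcp [-57.8  53.5  91.8] F [-4.2 -1.8 19.4]
clear 30.84 tcp [ -11.1 -148.5  299.6] F [-0.2  0.2  0.7]
side knob [(array([-0.2,  7. ,  1.6]), 0.47)]
side lid_front [(array([-53.5, -65.1,  75.1]), 0.9)]
side matchbox [(array([ -70. , -191.9,   -2.6]), 0.64)]
lid [4.0000e-03 7.4528e+01]
top knob [(array([-23.2,  51.3, 103.1]), 0.7)]
top lid_front [(array([-58.6, -67.5,  75.6]), 0.78)]
top matchbox []
lid [4.0000e-03 7.4131e+01]
```

View pics/s3.png

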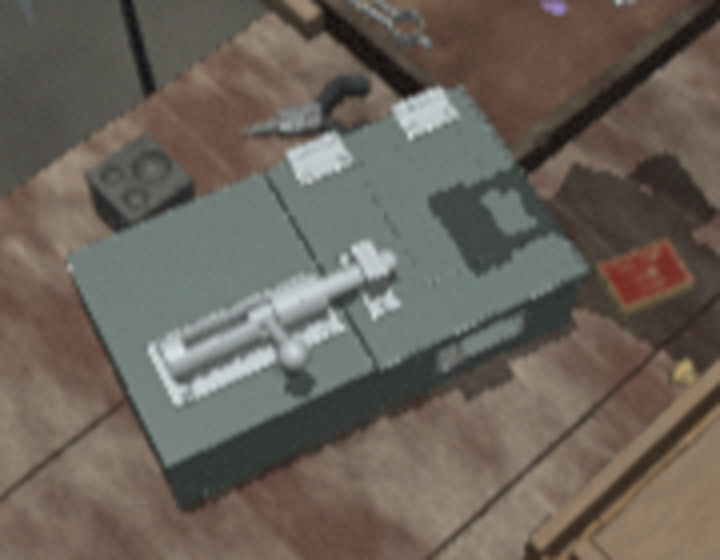

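The crop shows the lid shut, the bolt through the staple at (375,265), and the knob tipped to the front at (292,350). The stop when pressing from above was at about 121 mm, which fits a knob top of 122 when fully down. The neighbouring objects have not moved.

```bash
python3 -c "
from h import *
print(workorder.finish_job())"
```

```text
the job is handed in; nothing more can be done
None
```

The scrap box is shut and bolted: in the last picture the lid is down, the bolt is through the staple, and the knob lies in the short leg. The job was handed in at about 31 s; no verdict came back, and the reported TCP read about 29 mm below the real fingertips, so I corrected for that after the lid press.

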